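# Dust sampler: release the filter cartridge and stand it in the weighing dish

## Robot

A 7-joint arm with a two-finger parallel gripper is mounted at the origin on a cart in front of the work surface, level with it; the furniture and walls round the work are solid. World frame = base frame: x ahead of the robot, y to its left, z up, the work surface at z = 0. Lengths are in m, angles in rad, forces in N, time in s.
With the tool pointing down it reaches from about 0.4 to 0.85 m from the base axis. Payload 10.4 kg.
Tool frame: the origin (TCP) lies on the centre line of the jaws, within the pads' length; the fingertips stand 11 mm ahead of it and the grasp point (between the pads) lies 8 mm behind it (tip_reach is the distance from the TCP to the fingertips, in m); z points along the fingers, y is the line along which they close (so a half turn about z gives the same grasp; the last joint's range is limited). The gripper opens to 85 mm and grips with 20 to 120 N. Pads are 22 mm wide; open, the fingers measure 114 mm over their backs; the gripper's body (76 mm by 85 mm) begins 54 mm behind the grasp point. The pads swing forward as they close: fully open they stand 13 mm farther back than shut.
Start: joints at [-1.134, 0.332, -0.065, 1.46, 0.022, 1.35, -0.088], TCP at [0.277, 0.56, 0.242] pointing down, gripper open.
Joint ranges: [-2.6, 2.6], [-0.5, 2.12], [-1.47, 1.34], [0.16, 2.42], [-1.27, 4.41], [0.06, 2.06], [-2.6, 2.6]. Speed limits (rad/s): [2.22, 2.22, 2.79, 2.79, 3.14, 3.14, 3.14].

## Interface

Orientations are given as a unit quaternion [x, y, z, w].
In Python, from workcell import get_obs, camera, hand_in, tip_reach gives the robot as it stands. The module is installed in compiled form; this text tells all that it offers.
- The arm moves only by the tool move_arm, never from a script. Its argument "plan" is a list of rows, each an object with "delta_pos": the shift along the tool's x, y, z in parts of the range, where 1.0 means 75 cm, a list of three; "turn": the turn, a rotation vector about the tool's x, y, z in shares of 60 degrees (1.0 is 60 degrees), a list of three; "fingers": the closure, from 0 (fully open) to 1 (shut). A call has 1 to 12 rows; each row is the pose to reach, as a shift and turn from the pose commanded when the call began, along the tool's axes at that moment; what a row does not reach only later rows make up. A row lasts 1/8 s, in which the tool goes at most 62.5 mm and 10.7 degrees, less where a joint would pass 70% of its speed; a pose out of reach is approached as far as the arm can. A shift or turn number past 1, either way, is cut back to 1. A call with a gripper value outside its range is refused whole. The fingers move at their own pace and stop on an object; "force" is the grip in N (left out, the last holds). Time passes only in rows, so rows that repeat a pose let the fingers close. It gives the time, the measured TCP pose, the force, the opening and the grip force at its end, in the units of the state.
- get_obs(): the state, without advancing time (a new reading comes with each control period).
- camera(name): name is "scene" or "top" or "wrist"; returns a dict with "color" (480x640x3 uint8, red, green, blue), "range_z" (480x640 float32, m along the optical axis (not along the pixel's ray), 0 where there is no reading), "fx", "fy", "cx", "cy" (pixels), "k1" (the pictures are not rectified: a ray, as slopes to the right and down, at radius r is drawn at 1 + k1 r^2 times it, then the intrinsics apply), "R" (3x3) and "t" (3): a world point X has camera coordinates R X + t; the wrist camera has in their place "tool_from_camera" (4x4, takes a point from camera to tool coordinates, whose origin is the TCP and whose axes are the flange's). Camera axes: x right, y down, z forward; pixel columns grow to the right and rows downward; lengths in m; the calibration is good to about 2 mm. A picture is of the moment at which its call begins: read the wrist's pose just before it.
- hand_in(): hands the job in; it is judged then, once.
The state is a dict: "clock": time; "joint_pos": joint angles; "joint_velocities": joint speeds; "tau": joint torques, N m; "position": TCP position; "ee_rot": TCP orientation; "ft_force": force on the tool from outside, world axes, zero at the start; "torque": the same for the moment, N m; "grip_width": opening from 0.0 (shut) to 1.0 (fully open); "grasp_force": force on a finger pad.
Only numpy, scipy, OpenCV 4.12 (cv2) and the standard library are available. Lean on these libraries where they do the work, as an engineer would, in place of code of your own. Each camera call takes 0.05 s, during which the arm holds its last target. There are 200 camera calls.

## Task

The filter cartridge of the dust sampler (the insert whose domed head has a ring of small inlet holes) is due for weighing: push it in until its catch lets go and it springs out by itself, then take it by the head, pull it straight out of its bay and stand it upright, head up, in the aluminium weighing dish. Keep it head up on the way so that no dust falls out, set it down in the dish rather than dropping it, and leave the blanking plug with the hexagon in its bay and the steel cup standing where it is.

Things in the scene. Friction and masses are not known exactly. Their poses are not given: they have to be found in the camera images.
- sampler: Dust sampler, fixed: white bench instrument, 220 mm wide, 225 mm high, handle to 258 mm. Sloping aluminium panel with two round bays in front, upright pump housing behind: its face starts 29 mm (horizontally) behind the bay centres, with flow meters 11 mm proud, and rises 125 mm above them, so the hand must come in square to the slope. Origin: centre of the underside, x to its back, y left.
- bay_panel (a point): Point on the sampler's sloping panel, midway between its two bays. z points straight out of the panel, 25 degrees from vertical and leaning to the robot's side; x points up the slope, y left along the panel. The bay axes are parallel to z, at x = 0, y = +50 and -50 mm; each mouth is a 40 mm hole, its bezel 1.2 mm proud.
- cartridge_head (a point): Centre (highest point) of the filter cartridge's domed head, z along the axis, out of the head. The cartridge (50 to 100 g) is a round insert 64 mm long: aluminium head 36 mm across, 16 mm high at the side plus a 4 mm dome with 9 small dark inlet holes; below it a white body 30 mm across with a flat foot. It is in either bay. At the start only the dome stands out of the panel, too little to grip.
- filter_cartridge: The same cartridge; origin at the centre of its foot, z toward the head. It sits loose in a sprung cup with a push-push catch: pushed 6 to 7 mm in along the bay axis (5 to 9 N, firm stop at 7 mm) and let go, it rises within 0.5 s to 16 mm above its latched place and stays. A shorter push leaves it latched; pushed fully in again it latches. A straight pull of 64 mm frees it.
- blanking_plug: Blanking plug in the other bay: same size, same catch, but a raised hexagon, 17 mm across and 10 mm high, on its aluminium head. Origin at the centre of its foot, z toward the head.
- weighing_dish: Round shallow aluminium dish, loose on the bench, 50 g: 80 mm across the rim, 14 mm high; its flat floor is 3 mm above the bench and 66 mm across. Origin at the centre of its underside.
- steel_cup: Stainless cup with a handle, a loose bystander on the bench in front of the sampler: 86 mm across, 107 mm with the handle, 84 mm high. Origin at its underside.
Things that resemble listed ones, but are neither listed nor needed, are in the scene too. What is shaped like the filter_cartridge but yellow is not meant. Of the things that look like the weighing_dish, the smaller one is meant.

How it is judged:
On the way, in this order (a step that is already met when the one before it is completed fails the run):
1. the cartridge is pushed in by 3 mm or more (z of cartridge_head in the frame of bay_panel below 0.0015 m), for 0.02 s.
2. let go, the cartridge has sprung out of its bay by itself (z of cartridge_head in the frame of bay_panel between 0.016 and 0.025 m and contact force between the fingers and filter_cartridge below 0.1 N), for 0.1 s.
3. the cartridge is drawn wholly out of its bay, held in the fingers (z of cartridge_head in the frame of bay_panel above 0.066 m and contact force between the fingers and filter_cartridge above 0.5 N), for 0.05 s.
At the end, for the whole second after the job is handed in: The cartridge stands released and at rest on the dish's floor, axis within 20 mm of the dish's centre, head up within 4.5 degrees of vertical; the dish lies flat on the bench; the blanking plug is within 4 mm of its latched place and the steel cup within 30 mm of where it stood (horizontal distance between filter_cartridge and weighing_dish below 0.02 m and z of filter_cartridge in the frame of weighing_dish between 0.0005 and 0.006 m and angle between each of filter_cartridge, weighing_dish's own z axis and vertical below 0.08 rad and height (world z) of weighing_dish below 0.006 m and linear speed of filter_cartridge below 0.01 m/s and contact force between the fingers and filter_cartridge below 0.01 N and distance of blanking_plug from where it was at the start of the episode below 0.004 m and distance of steel_cup from where it was at the start of the episode below 0.03 m); the robot touches nothing.
It fails at once if the blanking plug is pushed, released or pulled (moved 4 mm or more) (distance of blanking_plug from where it was at the start of the episode above 0.004 m).
It fails at once if the cartridge is tipped more than 60 degrees from head-up (angle between filter_cartridge's own z axis and vertical above 1.05 rad).
It fails at once if the cartridge is let go over the dish with its foot more than 15 mm above the dish's floor (horizontal distance between filter_cartridge and weighing_dish below 0.05 m and z of filter_cartridge in the frame of weighing_dish above 0.018 m and contact force between the fingers and filter_cartridge below 0.01 N).
It fails at once if the steel cup is knocked away by 30 mm or more (distance of steel_cup from where it was at the start of the episode above 0.03 m).
It also fails if it takes over 48 s, if anything falls off the work surface, if the arm or the gripper's body presses on something with over 40 N, if the wrist force passes 120 N, or if a joint passes its speed limit or range.

## Working session

There is one attempt and no reset: what is moved stays moved. The work goes in short steps, Python scripts to look and compute and a tool call to move; the robot and the scene stay as the last step left them, time stands still between calls to the robot, and variables do not carry over. Pictures are saved under pics/ and viewed, at most 10 in all, crops included, and the job is handed in when it is done.

Besides the shell and the picture viewer there is one more tool, called as name(argument=value, ...), one argument or row to a line, values as JSON. move_arm: Moves the arm, as the interface text tells. Its arguments: {"type":"object","properties":{"plan":{"type":"array","items":{"type":"object","properties":{"delta_pos":{"type":"array","items":{"type":"number"}},"turn":{"type":"array","items":{"type":"number"}},"fingers":{"type":"number"}}}},"force":{"type":"number"}},"required":["plan"]}

```bash
mkdir -p pics; cat > h.py <<'E'
import numpy as np, cv2, pickle
from scipy.spatial.transform import Rotation as Ro
from workcell import get_obs, camera, hand_in, tip_reach
def snap(n):
    o=get_obs(); c=camera(n); c['obs']=o
    if 'R' not in c:
        T=c['tool_from_camera']; Rt=Ro.from_quat(o['ee_rot']).as_matrix()
        c['Rwc']=Rt@T[:3,:3]; c['o']=Rt@T[:3,3]+np.array(o['position'])
    else:
        c['R']=np.array(c['R']);c['Rwc']=c['R'].T; c['o']=-c['R'].T@np.array(c['t'])
    return c
def slopes(c,uv):
    uv=np.atleast_2d(np.array(uv,float)); d=np.c_[(uv[:,0]-c['cx'])/c['fx'],(uv[:,1]-c['cy'])/c['fy']]
    s=d.copy()
    for _ in range(20): s=d/(1+c['k1']*(s**2).sum(1,keepdims=True))
    return s
def dirs(c,uv):
    s=slopes(c,uv); return np.c_[s,np.ones(len(s))]@c['Rwc'].T
def onz(c,uv,z):
    d=dirs(c,uv); return c['o']+d*((z-c['o'][2])/d[:,2])[:,None]
def onplane(c,uv,p,n):
    d=dirs(c,uv); return c['o']+d*((p-c['o'])@n/(d@n))[:,None]
def pts(c,uv):
    uv=np.atleast_2d(uv).astype(int); z=c['range_z'][uv[:,1],uv[:,0]]
    return c['o']+dirs(c,uv)*z[:,None]
def save(c,n): cv2.imwrite('pics/'+n,c['color'][:,:,::-1])
E
python3 - <<'E'
from h import *
d={n:snap(n) for n in('scene','top','wrist')}
pickle.dump(d,open('d0.pkl','wb'))
for n in('scene','top'): save(d[n],n+'0.png'); print(n,d[n]['o'].round(3),d[n]['fx'],d[n]['k1'])
o=get_obs();print(tip_reach,o)
E
```

```text
scene [-0.06  -0.502  0.956] 439.2162705642822 -0.10818119046512938
top [0.456 0.22  1.405] 573.33921274866 -0.048224174442215634
0.011 {'clock': 0.15, 'joint_pos': array([-1.13359744,  0.33270507, -0.0647083 ,  1.46070659,  0.02158088,
        1.34989307, -0.08848478]), 'joint_velocities': array([ 0.00297901, -0.00119494,  0.00073991, -0.0025563 , -0.00064646,
        0.00129966, -0.0008934 ]), 'tau': array([-4.56702373e-04, -6.25823808e+01,  4.83070174e-02, -3.91850460e+01,
        1.62744691e-02,  7.49029045e-03, -4.56890206e-06]), 'position': array([0.27723116, 0.55986771, 0.24173218]), 'ee_rot': array([ 2.27862593e-01,  9.73693165e-01, -4.97845618e-04, -1.05735832e-04]), 'ft_force': array([-0.42454733, -0.43324342, -0.32643675]), 'torque': array([ 0.02021144, -0.03808819,  0.0178511 ]), 'grasp_force': 0.0, 'grip_width': 1.0044876773197216}
```

View pics/scene0.png

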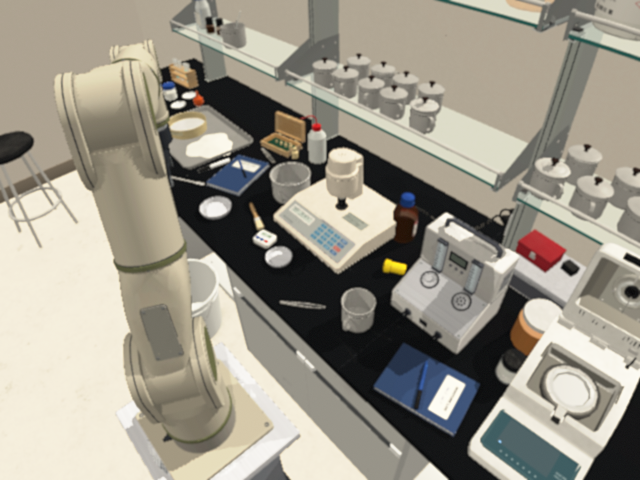

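View pics/top0.png

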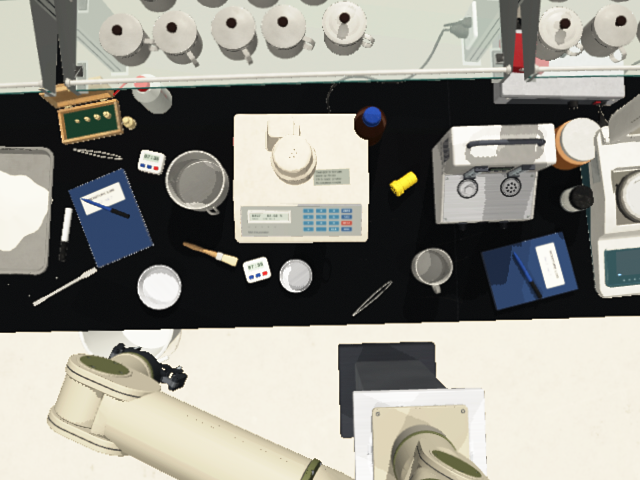

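The scene view shows the sampler with its bays at (430,279) and (462,301). In the top view they are at (467,188) and (511,187), and the right one seems to have the hole ring. The dishes in the top view are at (295,275), which is small, and (159,287), which is large. The cup is at (432,267) and the yellow decoy at (403,183).

Candidates for the cartridge:
- Top (511,187), ring of holes.
- Top (467,188), hexagon plug.
- Top (403,183), yellow, not meant.

I choose (511,187) and will check it in one close crop.

```bash
python3 - <<'E'
from h import *
d=pickle.load(open('d0.pkl','rb'))
a=cv2.resize(d['top']['color'][115:225,430:560],None,fx=5,fy=5,interpolation=cv2.INTER_CUBIC)
b=cv2.resize(d['scene']['color'][250:335,390:500],None,fx=5,fy=5,interpolation=cv2.INTER_CUBIC)
cv2.imwrite('pics/crop_top.png',a[:,:,::-1]); cv2.imwrite('pics/crop_scene.png',b[:,:,::-1])
c=d['top']
# dish contours
for nm,(u,v) in {'dish':(295,275),'big':(159,287),'cup':(432,267)}.items():
    P=pts(c,[(u,v)])[0]; print(nm,P.round(4))
g=cv2.cvtColor(c['color'],cv2.COLOR_RGB2GRAY)
for nm,(u,v,z) in {'dish':(295,275,.014),'big':(159,287,.014)}.items():
    m=(g>90).astype(np.uint8); k,l,s,ce=cv2.connectedComponentsWithStats(m)
    i=l[v,u]; cs=cv2.findContours((l==i).astype(np.uint8),0,1)[0]
    X=onz(c,cs[0][:,0],z); ctr,r=cv2.minEnclosingCircle(X[:,:2].astype(np.float32)*1000); print(nm,s[i],ctr,2*r)
# panel plane from range
uv=np.array([(u,v) for v in range(168,215) for u in range(440,536)])
P=pts(c,uv); P=P[c['range_z'][uv[:,1],uv[:,0]]>0]
best=None;rng=np.random.default_rng(0)
for _ in range(500):
    q=P[rng.choice(len(P),3,False)];n=np.cross(q[1]-q[0],q[2]-q[0]);n/=np.linalg.norm(n)+1e-12
    if n[2]<0:n=-n
    s=(abs((P-q[0])@n)<.003).sum()
    if best is None or s>best[0]: best=(s,n,q[0])
s,n,q=best; I=P[abs((P-q)@n)<.003]; m=I.mean(0); n=np.linalg.svd(I-m)[2][2]; n*=np.sign(n[2])
print('plane',s,len(P),m,n,'tilt',np.degrees(np.arccos(n[2])),'az',np.degrees(np.arctan2(n[1],n[0])))
for uv in((467,188),(511,187)): print(uv,onplane(c,[uv],m,n)[0].round(4))
for uv in((430,279),(462,301)): print('scene',uv,onplane(d['scene'],[uv],m,n)[0].round(4),pts(d['scene'],[uv])[0].round(4))
E
```

```text
dish [0.4395 0.2934 0.0099]
big [0.4193 0.6284 0.0021]
cup [ 0.4491 -0.0413  0.0024]
dish [279 259  33  34 871] (438.38787841796875, 292.6773986816406) 80.83729553222656
big [ 137  265   45   45 1572] (420.47210693359375, 625.5567016601562) 109.63273620605469
plane 2643 4490 [ 0.61231397 -0.16480288  0.0884725 ] [-0.42892577  0.00133331  0.90333875] tilt 25.399537629568414 az 179.82189681141546
(467, 188) [ 0.6285 -0.1123  0.0961]
(511, 187) [ 0.628  -0.2145  0.096 ]
scene (430, 279) [ 0.6315 -0.1142  0.0975] [ 0.6217 -0.1196  0.1097]
scene (462, 301) [ 0.6321 -0.215   0.0979] [ 0.6272 -0.217   0.104 ]
```

View pics/crop_top.png

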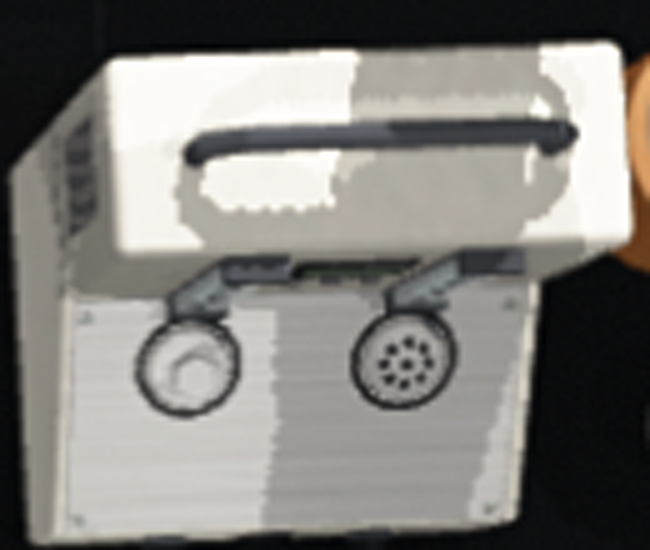

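The crop confirms the right bay holds the ring of holes (crop (405,360), full image (511,187)). The left bay holds the hexagon (crop (188,367)). The smaller dish measures 80.8 mm across and the bays are 102 mm apart, both as described. Next I compute the hover move.

```bash
cat >> h.py <<'E'
TILT=np.radians(25); N=np.array([-np.sin(TILT),0,np.cos(TILT)])
RP=np.array([[-np.cos(TILT),0,np.sin(TILT)],[0,1,0],[-np.sin(TILT),0,-np.cos(TILT)]]) # tool axes as columns
RD=np.array([[-1.,0,0],[0,1,0],[0,0,-1]])
def move(p,R):
    o=get_obs(); R0=Ro.from_quat(o['ee_rot']); 
    print('dpos',R0.inv().apply(np.array(p)-o['position']).round(4),'turn',(R0.inv()*Ro.from_matrix(R)).as_rotvec().round(4),'ff',np.round(o['ft_force'],2),'t',o['clock'])
E
python3 - <<'E'
from h import *
print(np.linalg.det(RP)); move(np.array([.629,-.2145,.0965])+.14*N,RP)
E
```

```text
0.9999999999999999
dpos [-0.6058 -0.5641  0.0189] turn [-0.1013 -0.4288 -0.4522] ff [-0.42 -0.43 -0.33] t 0.15
```

The rows are not in the units I measure in: shifts go in shares of 75 cm and turns go in shares of 60 degrees. I convert before sending: -0.55 m is -0.7333, -0.512 m is -0.6827, -0.4522 rad is -0.4318.

move_arm(
  plan=[
    {"delta_pos":[-0.0667,-0.0667,0],"turn":[0,0,0],"fingers":1},
    {"delta_pos":[-0.1333,-0.124,0],"turn":[0,0,-0.0955],"fingers":1},
    {"delta_pos":[-0.1933,-0.18,0],"turn":[0,0,-0.191],"fingers":1},
    {"delta_pos":[-0.2533,-0.236,0],"turn":[0,0,-0.2865],"fingers":1},
    {"delta_pos":[-0.3133,-0.292,0],"turn":[0,-0.0477,-0.382],"fingers":1},
    {"delta_pos":[-0.3733,-0.348,0],"turn":[-0.0191,-0.0955,-0.4297],"fingers":1},
    {"delta_pos":[-0.4333,-0.404,0],"turn":[-0.0382,-0.1719,-0.4316],"fingers":1},
    {"delta_pos":[-0.4933,-0.46,0],"turn":[-0.0573,-0.2483,-0.4316],"fingers":1},
    {"delta_pos":[-0.5533,-0.5147,0],"turn":[-0.0764,-0.3247,-0.4316],"fingers":1},
    {"delta_pos":[-0.6133,-0.5707,0],"turn":[-0.0955,-0.4095,-0.4316],"fingers":1},
    {"delta_pos":[-0.6733,-0.6267,0.0067],"turn":[-0.0967,-0.4095,-0.4318],"fingers":1},
    {"delta_pos":[-0.7333,-0.6827,0.0133],"turn":[-0.0967,-0.4095,-0.4318],"fingers":1},
  ],
)

```text
clock: 1.65
position: [0.5423, -0.1432, 0.2326]
ee_rot: [0.0, 0.976, 0.001, 0.217]
ft_force: [0.3, 1.0, -1.3]
grip_width: 0.001
grasp_force: 0.0
```

```bash
python3 - <<'E'
from h import *
move(np.array([.629,-.2145,.0965])+.14*N,RP); print(get_obs()['position'])
E
```

```text
dpos [-0.021  -0.0713  0.0199] turn [ 0.0012  0.0019 -0.0008] ff [ 0.27  1.   -1.25] t 1.65
[ 0.54234226 -0.14320707  0.23259884]
```

Converted, -0.071 m is -0.0947, -0.021 m is -0.028.

move_arm(
  plan=[
    {"delta_pos":[-0.0133,-0.0467,0.0133],"turn":[0,0,0],"fingers":1},
    {"delta_pos":[-0.028,-0.0947,0.0267],"turn":[0,0,0],"fingers":1},
    {"delta_pos":[-0.028,-0.0947,0.0267],"turn":[0,0,0],"fingers":1},
  ],
)

```text
clock: 2.02
position: [0.5697, -0.2148, 0.2226]
ee_rot: [0.002, 0.976, -0.001, 0.216]
ft_force: [1.3, 0.4, -0.4]
grip_width: -0.005
grasp_force: 0.0
```

```bash
python3 - <<'E'
from h import *
c=snap('wrist'); save(c,'w1.png'); pickle.dump(c,open('w1.pkl','wb'))
print(c['tool_from_camera'].round(3),c['fx'],c['k1'],c['obs']['position'],c['obs']['ft_force'])
E
```

```text
[[ 0.    -0.951 -0.309  0.08 ]
 [ 1.     0.001 -0.    -0.001]
 [ 0.001 -0.309  0.951 -0.132]
 [ 0.     0.     0.     1.   ]] 387.2032369000178 -0.08149450647489291 [ 0.56971641 -0.21476199  0.22257983] [ 1.30068961  0.44476392 -0.40046787]
```

View pics/w1.png

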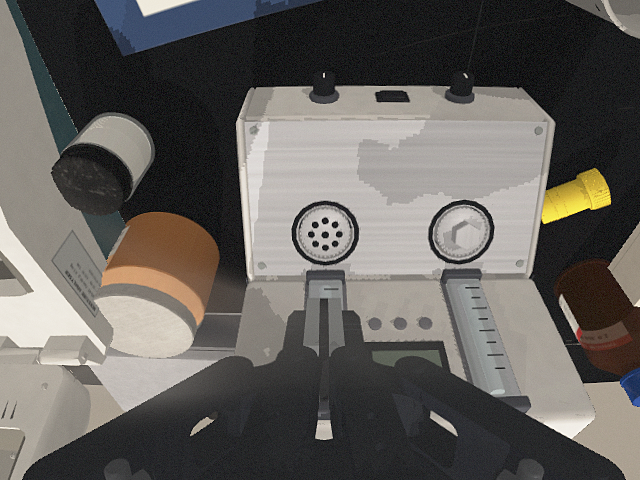

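The wrist view shows the cartridge, with its hole ring, at (325,234). The hexagon plug is at (461,231), well clear of the closed fingers at (325,330). I'll measure both bezels and the panel plane from here.

```bash
python3 - <<'E'
from h import *
c=pickle.load(open('w1.pkl','rb'))
uv=np.array([(u,v) for v in range(130,195,2) for u in range(260,530,2)])
P=pts(c,uv); n=None; I=P
for _ in range(4):
    m=I.mean(0); n=np.linalg.svd(I-m)[2][2]; n*=np.sign(n[2]); I=P[abs((P-m)@n)<.002]
print('plane',len(I),len(P),m.round(4),n.round(4),np.degrees(np.arccos(n[2])))
g=cv2.cvtColor(c['color'],cv2.COLOR_RGB2GRAY); dark=(g<75).astype(np.uint8)
for u,v in((325,234),(461,231)):
    w=np.zeros_like(dark); cv2.circle(w,(u,v),37,1,-1); mm=dark*w
    k,l,s,_=cv2.connectedComponentsWithStats(mm); i=1+np.argmax(s[1:,2]); 
    cs=max(cv2.findContours((l==i).astype(np.uint8),0,1)[0],key=len)[:,0]
    X=onplane(c,cs,m+n*.0012,n); q=(X-m)@np.c_[np.cross([0,1,0],n),[0,1,0]]
    e=cv2.fitEllipse((q*1000).astype(np.float32)); C=m+np.cross([0,1,0],n)*e[0][0]/1000+np.array([0,1,0])*e[0][1]/1000
    C=C-n*((C-m)@n); print(s[i],'diam',np.round(e[1],1),'panel pt',C.round(4))
dm=np.array([(u,v) for v in range(226,243) for u in range(317,334)]); X=pts(c,dm); print('dome height med/max',np.percentile((X-m)@n,[10,50,90]))
E
```

```text
plane 4424 4455 [ 0.5823 -0.1667  0.0755] [-0.4199 -0.0029  0.9076] 24.826460341506763
[292 201  67  64 748] diam [47.8 48.1] panel pt [ 0.6289 -0.2153  0.0969]
[429 200  65  64 730] diam [47.8 48.1] panel pt [ 0.6281 -0.1156  0.0969]
dome height med/max [0.00395438 0.0049336  0.0057826 ]
```

Bay spacing measures 99.7 mm (100 expected), tilt 24.8° and dome height 4.9 mm, so all consistent.

```bash
python3 - <<'E'
from h import *
move(np.array([.6289,-.2153,.0969])+.0255*N,RP)
E
```

```text
dpos [-0.001  -0.0022  0.1134] turn [-0.0012 -0.0015 -0.0018] ff [-0.23  0.08 -0.21] t 2.075
```

Converted, 0.113 m is 0.1507, 0.08 m is 0.1067.

move_arm(
  plan=[
    {"delta_pos":[-0.0013,-0.0013,0.0533],"turn":[0,0,0],"fingers":1},
    {"delta_pos":[-0.0013,-0.0013,0.1067],"turn":[0,0,0],"fingers":1},
    {"delta_pos":[-0.0013,-0.0013,0.14],"turn":[0,0,0],"fingers":1},
    {"delta_pos":[-0.0013,-0.0013,0.1507],"turn":[0,0,0],"fingers":1},
    {"delta_pos":[-0.0013,-0.0013,0.1507],"turn":[0,0,0],"fingers":1},
  ],
)

```text
clock: 2.7
position: [0.6184, -0.2124, 0.1215]
ee_rot: [0.0, 0.976, 0.001, 0.217]
ft_force: [-0.0, -1.0, -0.0]
grip_width: 0.002
grasp_force: 0.0
```

```bash
python3 - <<'E'
from h import *
move(np.array([.6289,-.2153,.0969])+.009*N,RP)
E
```

```text
dpos [ 0.0009 -0.0029  0.0177] turn [ 0.0017  0.0004 -0.0005] ff [-0.03 -0.98 -0.02] t 2.7
```

Converted, 0.016 m is 0.0213, -0.002 m is -0.0027.

move_arm(
  plan=[
    {"delta_pos":[0,-0.0027,0.008],"turn":[0,0,0],"fingers":1},
    {"delta_pos":[0,-0.0027,0.0133],"turn":[0,0,0],"fingers":1},
    {"delta_pos":[0,-0.0027,0.0187],"turn":[0,0,0],"fingers":1},
    {"delta_pos":[0,-0.0027,0.0213],"turn":[0,0,0],"fingers":1},
    {"delta_pos":[0,-0.0027,0.0213],"turn":[0,0,0],"fingers":1},
  ],
)

```text
clock: 3.32
position: [0.6258, -0.2151, 0.1072]
ee_rot: [0.0, 0.976, 0.0, 0.217]
ft_force: [-1.8, 0.7, 4.7]
grip_width: -0.002
grasp_force: 2.8
```

```bash
python3 - <<'E'
from h import *
move(np.array([.6289,-.2153,.0969])+.009*N,RP)
E
```

```text
dpos [ 0.0016 -0.0002  0.0017] turn [ 0.0007  0.0016 -0.0006] ff [-1.83  0.7   4.65] t 3.325
```

Converted, 0.0025 m is 0.0033, 0.0015 m is 0.002.

move_arm(
  plan=[
    {"delta_pos":[0,0,0.002],"turn":[0,0,0],"fingers":1},
    {"delta_pos":[0,0,0.0033],"turn":[0,0,0],"fingers":1},
    {"delta_pos":[0,0,0.0033],"turn":[0,0,0],"fingers":1},
  ],
)

```text
clock: 3.7
position: [0.6269, -0.2151, 0.1051]
ee_rot: [0.0, 0.976, 0.0, 0.217]
ft_force: [-2.3, 0.3, 4.7]
grip_width: -0.001
grasp_force: 3.0
```

Converted, 0.001 m is 0.0013.

move_arm(
  plan=[
    {"delta_pos":[0,0,0.0013],"turn":[0,0,0],"fingers":1},
    {"delta_pos":[0,0,0.0013],"turn":[0,0,0],"fingers":1},
  ],
)

```text
clock: 3.95
position: [0.6274, -0.2155, 0.105]
ee_rot: [0.0, 0.976, 0.001, 0.218]
ft_force: [-8.0, 1.0, 13.8]
grip_width: 0.007
grasp_force: 8.4
```

Force jumped to 16 N, which is the firm stop. Now I back off along the axis and open the fingers once clear.

Converted, -0.13 m is -0.1733, -0.1 m is -0.1333.

move_arm(
  plan=[
    {"delta_pos":[0,0,-0.0267],"turn":[0,0,0],"fingers":1},
    {"delta_pos":[0,0,-0.08],"turn":[0,0,0],"fingers":1},
    {"delta_pos":[0,0,-0.1333],"turn":[0,0,0],"fingers":0.3},
    {"delta_pos":[0,0,-0.1733],"turn":[0,0,0],"fingers":0},
    {"delta_pos":[0,0,-0.1733],"turn":[0,0,0],"fingers":0},
    {"delta_pos":[0,0,-0.1733],"turn":[0,0,0],"fingers":0},
  ],
)

```text
clock: 4.7
position: [0.5719, -0.2141, 0.2207]
ee_rot: [-0.0, 0.976, 0.001, 0.217]
ft_force: [-0.5, -0.5, -0.2]
grip_width: 0.847
grasp_force: 0.0
```

```bash
python3 - <<'E'
from h import *
c=snap('wrist'); save(c,'w2.png'); pickle.dump(c,open('w2.pkl','wb'))
B=np.array([.6289,-.2153,.0969])
uv=np.array([(u,v) for v in range(120,330) for u in range(250,400)]); X=pts(c,uv)-B; h=X@N; L=X-h[:,None]*N
k=(np.hypot(*(L[:,[0,1]]/[np.cos(TILT),1]).T)<.022)&(h>.008)&(h<.04); 
print(k.sum(),np.percentile(h[k],[5,50,90,99]) if k.any() else '', uv[k].mean(0), (L[k].max(0)+L[k].min(0))/2)
move(B+.02*N,RP)
E
```

```text
2180 [0.01445933 0.01788206 0.0197974  0.02079259] [322.65458716 236.43486239] [-0.00046053 -0.00014089 -0.00021475]
dpos [ 0.0003 -0.0011  0.116 ] turn [ 0.0013 -0.0008  0.0002] ff [ 0.62 -0.42 -0.46] t 4.75
```

View pics/w2.png

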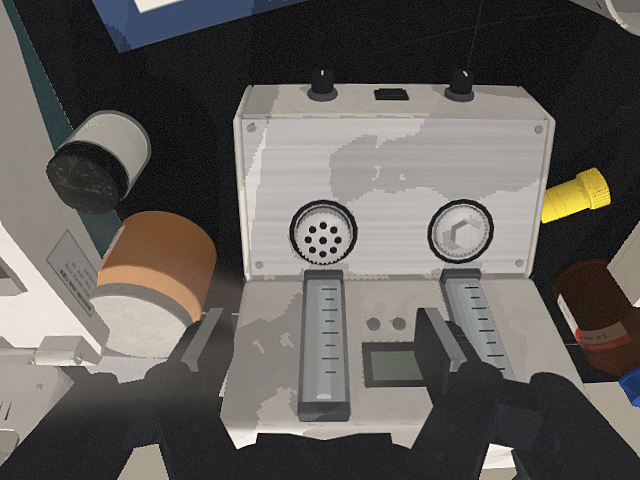

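It sprang out: the head is now at about 20 mm, with its ring at (323,238). The fingers are open either side, so I descend to grip.

Converted, 0.123 m is 0.164, 0.115 m is 0.1533.

move_arm(
  plan=[
    {"delta_pos":[0,-0.0013,0.0667],"turn":[0,0,0],"fingers":0},
    {"delta_pos":[0,-0.0013,0.12],"turn":[0,0,0],"fingers":0},
    {"delta_pos":[0,-0.0013,0.1533],"turn":[0,0,0],"fingers":0},
    {"delta_pos":[0,-0.0013,0.164],"turn":[0,0,0],"fingers":0},
    {"delta_pos":[0,-0.0013,0.164],"turn":[0,0,0],"fingers":0},
  ],
  force=40,
)

```text
clock: 5.38
position: [0.6234, -0.2164, 0.1092]
ee_rot: [0.0, 0.976, 0.0, 0.216]
ft_force: [0.6, -0.5, 0.6]
grip_width: 0.995
grasp_force: 0.0
```

```bash
python3 - <<'E'
from h import *
move(np.array([.6289,-.2153,.0969])+.013*N,RP)
E
```

```text
dpos [0.0002 0.0011 0.0005] turn [ 0.0002 -0.001  -0.0009] ff [ 0.56 -0.5   0.61] t 5.375
```

Converted, 0.001 m is 0.0013.

move_arm(
  plan=[
    {"delta_pos":[0,0.0013,0],"turn":[0,0,0],"fingers":1},
    {"delta_pos":[0,0.0013,0],"turn":[0,0,0],"fingers":1},
    {"delta_pos":[0,0.0013,0],"turn":[0,0,0],"fingers":1},
    {"delta_pos":[0,0.0013,0],"turn":[0,0,0],"fingers":1},
    {"delta_pos":[0,0.0013,0],"turn":[0,0,0],"fingers":1},
    {"delta_pos":[0,0.0013,0],"turn":[0,0,0],"fingers":1},
    {"delta_pos":[0,0.0013,0],"turn":[0,0,0],"fingers":1},
    {"delta_pos":[0,0.0013,0],"turn":[0,0,0],"fingers":1},
  ],
)

```text
clock: 6.38
position: [0.6241, -0.2147, 0.11]
ee_rot: [0.0, 0.976, 0.001, 0.217]
ft_force: [1.1, 1.4, 2.5]
grip_width: 0.396
grasp_force: 39.5
```

Converted, -0.1 m is -0.1333, -0.085 m is -0.1133.

move_arm(
  plan=[
    {"delta_pos":[0,0,-0.0133],"turn":[0,0,0],"fingers":1},
    {"delta_pos":[0,0,-0.0333],"turn":[0,0,0],"fingers":1},
    {"delta_pos":[0,0,-0.0533],"turn":[0,0,0],"fingers":1},
    {"delta_pos":[0,0,-0.0733],"turn":[0,0,0],"fingers":1},
    {"delta_pos":[0,0,-0.0933],"turn":[0,0,0],"fingers":1},
    {"delta_pos":[0,0,-0.1133],"turn":[0,0,0],"fingers":1},
    {"delta_pos":[0,0,-0.1333],"turn":[0,0,0],"fingers":1},
    {"delta_pos":[0,0,-0.1333],"turn":[0,0,0],"fingers":1},
  ],
)

```text
clock: 7.38
position: [0.5811, -0.2155, 0.201]
ee_rot: [0.001, 0.976, 0.001, 0.217]
ft_force: [-0.8, 0.7, -1.3]
grip_width: 0.394
grasp_force: 40.2
```

```bash
python3 - <<'E'
from h import *
c=snap('wrist'); save(c,'w3.png'); pickle.dump(c,open('w3.pkl','wb'))
move([.4384,.2927,.2],RD)
for n in('scene',): 
    s=snap(n); pickle.dump(s,open('s3.pkl','wb'))
E
```

```text
dpos [ 0.13    0.5076 -0.0592] turn [ 2.000e-03  4.371e-01 -4.000e-04] ff [ 0.55  0.23 -0.37] t 7.425
```

View pics/w3.png

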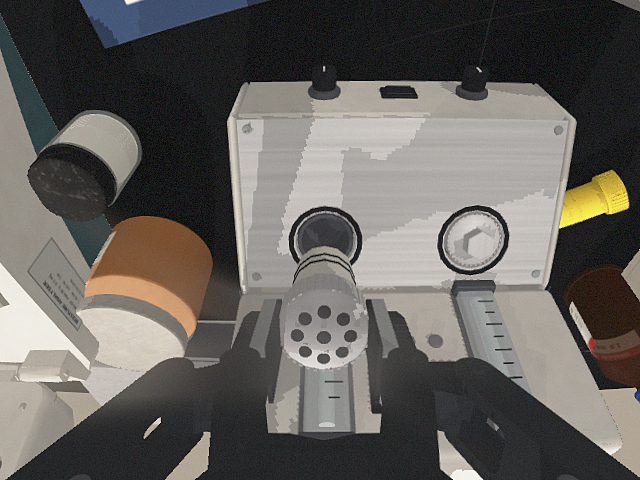

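The cartridge is held by its head at (323,335), clear of its bay at (326,238), and the plug is undisturbed. I carry it to above the dish, turning the tool upright on the way.

Converted, 0.492 m is 0.656, 0.06 m is 0.08, 0.437 rad is 0.4173.

move_arm(
  plan=[
    {"delta_pos":[0.0067,0.0267,-0.0067],"turn":[0,0,0],"fingers":1},
    {"delta_pos":[0.02,0.08,-0.02],"turn":[0,0.0286,0],"fingers":1},
    {"delta_pos":[0.036,0.14,-0.0333],"turn":[0,0.0764,0],"fingers":1},
    {"delta_pos":[0.052,0.2,-0.0467],"turn":[0,0.1241,0],"fingers":1},
    {"delta_pos":[0.0667,0.26,-0.0533],"turn":[0,0.1719,0],"fingers":1},
    {"delta_pos":[0.0827,0.32,-0.06],"turn":[0,0.2196,0],"fingers":1},
    {"delta_pos":[0.0973,0.38,-0.0667],"turn":[0,0.2674,0],"fingers":1},
    {"delta_pos":[0.1133,0.44,-0.0733],"turn":[0,0.3151,0],"fingers":1},
    {"delta_pos":[0.1293,0.5,-0.0787],"turn":[0,0.3629,0],"fingers":1},
    {"delta_pos":[0.144,0.56,-0.0787],"turn":[0,0.4011,0],"fingers":1},
    {"delta_pos":[0.16,0.62,-0.0787],"turn":[0,0.4173,0],"fingers":1},
    {"delta_pos":[0.1693,0.656,-0.0787],"turn":[0,0.4173,0],"fingers":1},
  ],
)

```text
clock: 8.98
position: [0.4404, 0.2791, 0.199]
ee_rot: [-0.001, 1.0, -0.0, -0.001]
ft_force: [0.8, -0.6, -1.7]
grip_width: 0.397
grasp_force: 40.2
```

```bash
python3 - <<'E'
from h import *
move([.4384,.2927,.13],RD); print(get_obs()['position'])
E
```

```text
dpos [0.0018 0.0137 0.069 ] turn [-0.0007 -0.0025  0.002 ] ff [ 0.83 -0.56 -1.71] t 8.975
[0.44036939 0.27908027 0.19899326]
```

Converted, 0.069 m is 0.092, 0.002 m is 0.0027.

move_arm(
  plan=[
    {"delta_pos":[0.0013,0.0093,0.0133],"turn":[0,0,0],"fingers":1},
    {"delta_pos":[0.0027,0.0187,0.0467],"turn":[0,0,0],"fingers":1},
    {"delta_pos":[0.0027,0.0187,0.08],"turn":[0,0,0],"fingers":1},
    {"delta_pos":[0.0027,0.0187,0.092],"turn":[0,0,0],"fingers":1},
    {"delta_pos":[0.0027,0.0187,0.092],"turn":[0,0,0],"fingers":1},
  ],
)

```text
clock: 9.6
position: [0.4396, 0.2901, 0.1313]
ee_rot: [0.001, 1.0, -0.0, -0.0]
ft_force: [0.4, 0.1, -0.8]
grip_width: 0.394
grasp_force: 40.2
```

```bash
python3 - <<'E'
from h import *
c=snap('wrist'); pickle.dump(c,open('w4.pkl','wb')); s=snap('scene'); pickle.dump(s,open('s4.pkl','wb'))
b=cv2.resize(s['color'][190:300,210:330],None,fx=4,fy=4,interpolation=cv2.INTER_CUBIC)
a=c['color']; im=np.zeros((480,800,3),np.uint8); im[:480,:]=0
im[:440,:480]=b; im[:240,480:800]=cv2.resize(a,(320,240)); cv2.imwrite('pics/w4.png',im[:,:,::-1])
save(c,'w4full.png'); print(c['obs']['position'],c['obs']['ee_rot'])
E
```

```text
[0.43960729 0.29008792 0.13127338] [ 5.98396975e-04  9.99999703e-01 -1.45159411e-05 -4.85916794e-04]
```

View pics/w4full.png

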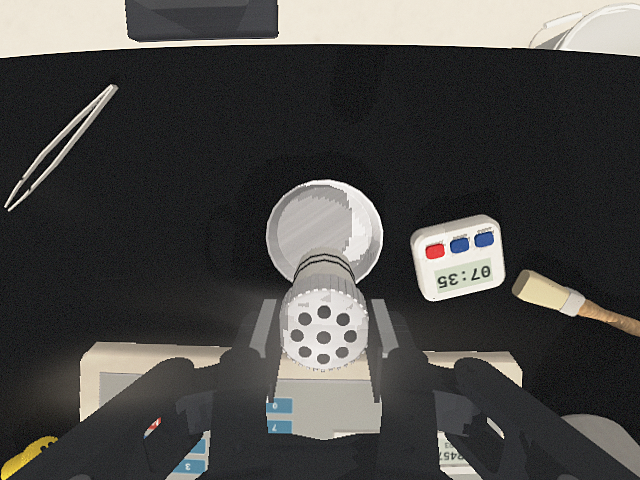

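View pics/w4.png

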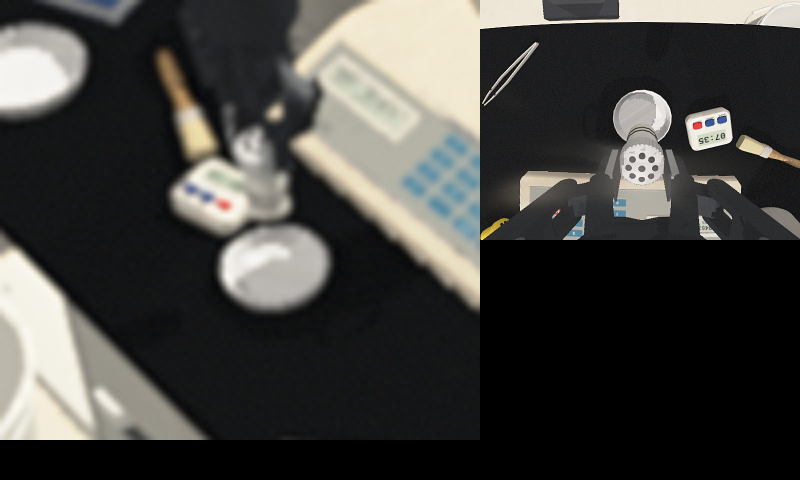

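The wrist view shows the cartridge head at (324,332) and the dish at (324,233). The scene inset shows the cartridge hanging about upright above the dish. I'll measure its tilt in the hand and re-measure the dish.

```bash
python3 - <<'E'
from h import *
for f in('w3','w4'):
    c=pickle.load(open(f+'.pkl','rb'))
    uv=np.array([(u,v) for v in range(235,372) for u in range(270,380)]); R=Ro.from_quat(c['obs']['ee_rot'])
    X=R.inv().apply(pts(c,uv)-c['obs']['position'])
    k=(abs(X[:,1])<.004)&(X[:,2]>-.012)&(X[:,2]<.07)&(X[:,0]<.03)&(X[:,0]>-.025); Y=X[k]
    for z in np.arange(-.01,.062,.004):
        q=Y[abs(Y[:,2]-z)<.002]
        if len(q): print(f,'z %.3f'%z,len(q),np.round(np.median(q[:,0]),4), end=' | ')
    print()
    b=Y[(Y[:,2]>.02)&(Y[:,2]<.05)]; p=np.polyfit(b[:,2],b[:,0],1); print('body slope deg',np.degrees(p[0]),p)
    k=(abs(X[:,0])<.025)&(X[:,2]>-.012)&(X[:,2]<-.001)&(abs(X[:,1])<.02); D=X[k]
    r=np.linalg.lstsq(np.c_[2*D,np.ones(len(D))],(D**2).sum(1),rcond=None)[0]; print('dome sphere centre',r[:3].round(4),'minz',D[:,2].min())
c=pickle.load(open('w4.pkl','rb')); g=cv2.cvtColor(c['color'],cv2.COLOR_RGB2GRAY)
m=(g>70).astype(np.uint8); k,l,s,_=cv2.connectedComponentsWithStats(m[:250]); i=l[215,300]; print(s[i])
cs=max(cv2.findContours((l==i).astype(np.uint8),0,1)[0],key=len)[:,0]; cs=cs[cs[:,1]<248]
X=onz(c,cs,.014)[:,:2]; r=np.linalg.lstsq(np.c_[2*X,np.ones(len(X))],(X**2).sum(1),rcond=None)[0]; print('dish',r[:2],'diam',2*np.sqrt(r[2]+r[:2]@r[:2]))
E
```

```text
w3 z -0.006 962 0.0028 | w3 z -0.002 748 0.0139 | w3 z 0.002 97 0.0198 | w3 z 0.006 84 0.0198 | w3 z 0.010 86 0.0198 | w3 z 0.014 36 0.0196 | w3 z 0.022 32 0.0168 | w3 z 0.026 61 0.0165 | w3 z 0.030 58 0.0166 | w3 z 0.034 65 0.0166 | w3 z 0.038 49 0.0169 | w3 z 0.042 48 0.0168 | w3 z 0.046 38 0.0169 | w3 z 0.050 44 0.0167 | w3 z 0.054 43 0.0168 | w3 z 0.058 13 0.0166 | 
body slope deg 0.4931112212582363 [0.00860641 0.01639911]
dome sphere centre [ 0.003  -0.0007 -0.0005] minz -0.011997478487704619
w4 z -0.006 755 0.0023 | w4 z -0.002 954 0.0112 | w4 z 0.002 107 0.0196 | w4 z 0.006 92 0.0198 | w4 z 0.010 82 0.0198 | w4 z 0.014 44 0.0195 | w4 z 0.022 20 0.0168 | w4 z 0.026 69 0.0165 | w4 z 0.030 59 0.0165 | w4 z 0.034 51 0.0165 | w4 z 0.038 49 0.0167 | w4 z 0.042 54 0.0166 | w4 z 0.046 45 0.0167 | w4 z 0.050 38 0.0166 | w4 z 0.054 39 0.0164 | w4 z 0.058 22 0.0166 | 
body slope deg 0.3301069464713392 [0.00576145 0.01634408]
dome sphere centre [ 0.0031 -0.0008 -0.0039] minz -0.011993595816942359
[ 266  179  118   71 6856]
dish [0.43685353 0.28942373] diam 0.0784762400618897
```

The tilt in the hand is under 0.5°, the axis is within 1 mm of the dish centre, and the foot is about 57.5 mm ahead of the TCP. I lower it, slowing near the floor.

Converted, 0.067 m is 0.0893, 0.064 m is 0.0853.

move_arm(
  plan=[
    {"delta_pos":[0,0,0.0267],"turn":[0,0,0],"fingers":1},
    {"delta_pos":[0,0,0.0533],"turn":[0,0,0],"fingers":1},
    {"delta_pos":[0,0,0.076],"turn":[0,0,0],"fingers":1},
    {"delta_pos":[0,0,0.0853],"turn":[0,0,0],"fingers":1},
    {"delta_pos":[0,0,0.0893],"turn":[0,0,0],"fingers":1},
    {"delta_pos":[0,0,0.0893],"turn":[0,0,0],"fingers":1},
  ],
)

```text
clock: 10.45
position: [0.4397, 0.2913, 0.065]
ee_rot: [-0.0, 1.0, 0.001, 0.0]
ft_force: [-0.5, -1.3, -1.2]
grip_width: 0.397
grasp_force: 40.2
```

Converted, 0.0015 m is 0.002, 0.001 m is 0.0013.

move_arm(
  plan=[
    {"delta_pos":[0,0,0.0013],"turn":[0,0,0],"fingers":1},
    {"delta_pos":[0,0,0.002],"turn":[0,0,0],"fingers":1},
    {"delta_pos":[0,0,0.002],"turn":[0,0,0],"fingers":1},
  ],
)

```text
clock: 10.82
position: [0.4395, 0.2912, 0.0633]
ee_rot: [0.0, 1.0, 0.001, -0.0]
ft_force: [-0.1, -0.1, -0.5]
grip_width: 0.395
grasp_force: 40.2
```

Converted, 0.0015 m is 0.002, 0.001 m is 0.0013.

move_arm(
  plan=[
    {"delta_pos":[0,0,0.0013],"turn":[0,0,0],"fingers":1},
    {"delta_pos":[0,0,0.002],"turn":[0,0,0],"fingers":1},
    {"delta_pos":[0,0,0.002],"turn":[0,0,0],"fingers":1},
  ],
)

```text
clock: 11.2
position: [0.4396, 0.2912, 0.0618]
ee_rot: [0.0, 1.0, 0.001, -0.0]
ft_force: [-0.3, 0.4, 2.1]
grip_width: 0.398
grasp_force: 40.5
```

Converted, 0.001 m is 0.0013, 0.0005 m is 0.0007.

move_arm(
  plan=[
    {"delta_pos":[0,0,0.0007],"turn":[0,0,0],"fingers":1},
    {"delta_pos":[0,0,0.0013],"turn":[0,0,0],"fingers":1},
    {"delta_pos":[0,0,0.0013],"turn":[0,0,0],"fingers":1},
  ],
)

```text
clock: 11.58
position: [0.44, 0.2913, 0.0617]
ee_rot: [0.0, 1.0, 0.001, 0.0]
ft_force: [-3.3, -2.5, 13.6]
grip_width: 0.397
grasp_force: 41.5
```

Contact is made at 13 N. I ease off 0.8 mm and open.

Converted, -0.14 m is -0.1867, -0.11 m is -0.1467.

move_arm(
  plan=[
    {"delta_pos":[0,0,-0.0011],"turn":[0,0,0],"fingers":1},
    {"delta_pos":[0,0,-0.0011],"turn":[0,0,0],"fingers":0.5},
    {"delta_pos":[0,0,-0.0011],"turn":[0,0,0],"fingers":0.3},
    {"delta_pos":[0,0,-0.0011],"turn":[0,0,0],"fingers":0},
    {"delta_pos":[0,0,-0.0011],"turn":[0,0,0],"fingers":0},
    {"delta_pos":[0,0,-0.0011],"turn":[0,0,0],"fingers":0},
    {"delta_pos":[0,0,-0.0011],"turn":[0,0,0],"fingers":0},
    {"delta_pos":[0,0,-0.0267],"turn":[0,0,0],"fingers":0},
    {"delta_pos":[0,0,-0.08],"turn":[0,0,0],"fingers":0},
    {"delta_pos":[0,0,-0.1467],"turn":[0,0,0],"fingers":0},
    {"delta_pos":[0,0,-0.1867],"turn":[0,0,0],"fingers":0},
    {"delta_pos":[0,0,-0.1867],"turn":[0,0,0],"fingers":0},
  ],
)

```text
clock: 13.08
position: [0.4405, 0.2917, 0.203]
ee_rot: [0.0, 1.0, 0.002, 0.001]
ft_force: [0.3, 0.0, -0.1]
grip_width: 0.998
grasp_force: 0.0
```

```bash
python3 - <<'E'
from h import *
c=snap('wrist'); t=snap('top'); s=snap('scene')
im=np.zeros((560,800,3),np.uint8); im[:480,:640]=c['color']; im[400:560,500:800]=cv2.resize(s['color'][210:290,210:360],(300,160)); im[0:150,640:800]=cv2.resize(t['color'][240:315,255:335],(160,150))
cv2.imwrite('pics/w5.png',im[:,:,::-1]); print(get_obs()['ft_force'],get_obs()['grip_width'])
d=pickle.load(open('d0.pkl','rb'))['top']
for n,(x0,x1,y0,y1) in {'cup':(405,460,240,300),'plug':(445,490,170,205)}.items():
    print(n,np.abs(d['color'][y0:y1,x0:x1].astype(int)-t['color'][y0:y1,x0:x1]).mean())
E
```

```text
[-0.50278197 -0.90001469 -0.40492889] 0.99940021782733
cup 3.0424242424242425
plug 11.252275132275132
```

View pics/w5.png

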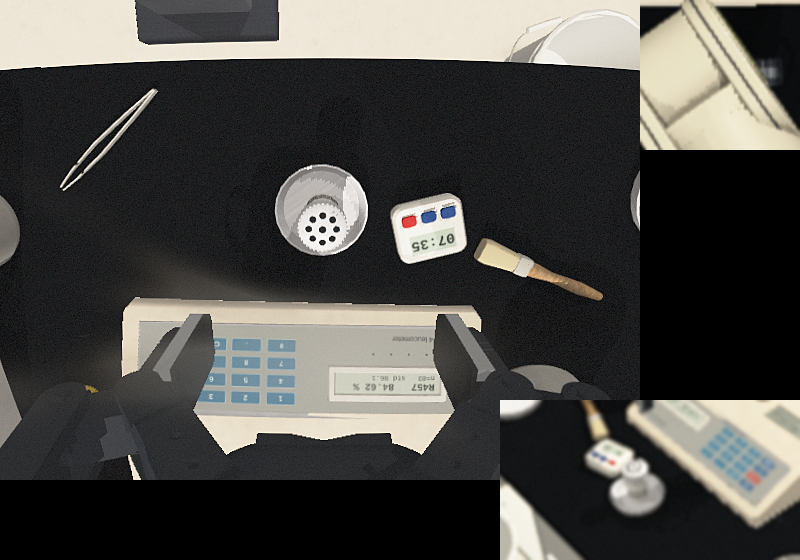

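The cartridge stands upright in the dish at (322,225), well inside the rim, and the hand is clear.

```bash
python3 -c "
from workcell import hand_in
print(hand_in())"
```

```text
the job is handed in; nothing more can be done
None
```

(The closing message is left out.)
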